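Put the precision screwdrivers back in their own slots

TASK

The rack's slots carry colour labels, but the yellow screwdriver was put in the red slot and the red one was left on the bench beside the rack. Put the yellow and the red screwdriver each into the slot labelled in its own colour, lying fully down in the cradle with the handle end at the label; lay them down, do not drop or throw them. Leave the blue screwdriver, the tape roll and the heat sink alone.

Things in the scene. Friction and masses are not known exactly. Their poses are not given: they have to be found in the camera images.
- blue_driver: precision screwdriver with a blue handle, 181 mm long, handle 21 mm thick and round (it can roll), steel shaft 4 mm thick, about 45 g. Origin under its middle at the start (it turns with the driver when that rolls), its y axis runs along it from blade to handle end. It starts in its own slot and stays there.
- blue_grip (a point): point on the axis of the blue handle, near the driver's centre of mass, to grip across; 135 mm from the blade tip, 10.5 mm above the surface it lies on
- blue_tip (a point): blade tip of the blue driver, on its axis
- blue_slot: fixed grey slot plate 60 x 212 x 8 mm on the rack, blue label strip across its +y end. Origin under its middle, y axis to the handle (label) end. The driver lies on its top, 14 mm above the bench, only handle end to label: handle end between 13 mm high cheeks 14 mm long that lean apart (about 2 mm play a side), shaft between low cheeks; middle of handle free on both sides for fingers
- blue_home_grip (a point): where blue_grip is when the blue driver lies home in this slot
- blue_home_tip (a point): where blue_tip is when the blue driver lies home in this slot
- red_driver: precision screwdriver with a red handle, 146 mm long, handle 17 mm thick and round (it can roll), steel shaft 4 mm thick, about 45 g. Origin under its middle at the start (it turns with the driver when that rolls), its y axis runs along it from blade to handle end. It starts lying on the bench right of the rack (drivers at the far right and on the wall do not count).
- red_grip (a point): point on the axis of the red handle, near the driver's centre of mass, to grip across; 105 mm from the blade tip, 8.5 mm above the surface it lies on
- red_tip (a point): blade tip of the red driver, on its axis
- red_slot: fixed grey slot plate 60 x 212 x 8 mm on the rack, red label strip across its +y end. Origin under its middle, y axis to the handle (label) end. The driver lies on its top, 14 mm above the bench, only handle end to label: handle end between 13 mm high cheeks 14 mm long that lean apart (about 2 mm play a side), shaft between low cheeks; middle of handle free on both sides for fingers
- red_home_grip (a point): where red_grip is when the red driver lies home in this slot
- red_home_tip (a point): where red_tip is when the red driver lies home in this slot
- yellow_driver: precision screwdriver with a yellow handle, 116 mm long, handle 14 mm thick and round (it can roll), steel shaft 4 mm thick, about 45 g. Origin under its middle at the start (it turns with the driver when that rolls), its y axis runs along it from blade to handle end. It starts lying in the red-labelled slot, handle end to the label.
- yellow_grip (a point): point on the axis of the yellow handle, near the driver's centre of mass, to grip across; 80 mm from the blade tip, 7 mm above the surface it lies on
- yellow_tip (a point): blade tip of the yellow driver, on its axis
- yellow_slot: fixed grey slot plate 60 x 212 x 8 mm on the rack, yellow label strip across its +y end. Origin under its middle, y axis to the handle (label) end. The driver lies on its top, 14 mm above the bench, only handle end to label: handle end between 13 mm high cheeks 14 mm long that lean apart (about 2 mm play a side), shaft between low cheeks; middle of handle free on both sides for fingers
- yellow_home_grip (a point): where yellow_grip is when the yellow driver lies home in this slot
- yellow_home_tip (a point): where yellow_tip is when the yellow driver lies home in this slot
- rack: dark steel plate 204 x 224 x 6 mm fixed to the bench, carrying the three slots side by side 66 mm apart (in any order), long sides along its y axis; origin under its middle. Each slot has 12 mm high end stops that leave a driver 4 to 5 mm at either end. Fingers opened to 40 to 55 mm pass between neighbouring drivers
- tape_roll: bystander: loose roll of amber tape lying flat, 56 mm across, 12 mm high; origin under its middle
- heat_sink: bystander: loose black finned heat sink 30 x 30 x 16 mm; origin under its middle

How it is judged:
By the outcome, as a careful person would: the job done as asked, in the order asked, and still so for the second after the job is handed in, with the robot touching nothing.
It also fails if it takes over 54 s, if anything falls off the work surface, if the arm or the gripper's body presses on something with over 40 N, if the wrist force passes 120 N, or if a joint passes its speed limit or range.

ROBOT

A 6-joint arm with a two-finger parallel gripper is mounted at the origin on a cart in front of the work surface, level with it; the furniture and walls round the work are solid. World frame = base frame: x ahead of the robot, y to its left, z up, the work surface at z = 0. Lengths are in mm, angles in rad, forces in N, time in s.
With the tool pointing down it reaches from about 275 to 750 mm from the base axis. Payload 10.2 kg.
Tool frame: the origin (TCP) lies at the very end of the fingers, on their centre line; the grasp point (between the pads) lies 19 mm behind it; z points along the fingers, y is the line along which they close (so a half turn about z gives the same grasp; the last joint's range is limited). The gripper opens to 85 mm and grips with 20 to 120 N. Pads are 22 mm wide; open, the fingers measure 114 mm over their backs; the gripper's body (76 mm by 85 mm) begins 54 mm behind the grasp point. The pads swing forward as they close: fully open they stand 13 mm farther back than shut.
Start: joints at [0.991, 0.313, 1.498, -0, 1.331, -0.223], TCP at [183.384, 491.937, 231.294] pointing down, gripper open.
Joint ranges: [-2.94, 2.94], [-0.97, 2.17], [0.19, 2.56], [-1.23, 4.37], [0.02, 3.11], [-2.88, 2.88]. Speed limits (rad/s): [2.39, 2.39, 3.01, 3.14, 3.14, 3.14].

INTERFACE

Orientations are given as a unit quaternion [w, x, y, z].
In Python, from rig import * gives the robot as it stands. The module is installed in compiled form; this text tells all that it offers.
- The arm moves only by the shell command python3 -m crank 'ROWS' [FORCE]. ROWS is JSON, a list that holds one entry, the list of rows, each a list of 7 numbers: the shift along the tool's x, y, z in units of 25 mm (1.0 is 25 mm), then the turn, a rotation vector about the tool's x, y, z in units of 8 degrees (1.0 is 8 degrees), then the finger opening in mm, from 0 to 85.4. A call has exactly 8 rows; each row shifts and turns the commanded pose from where the row before left it, along the tool's axes as they then stand; what a row does not reach is not made up. A row lasts 1/10 s, in which the tool goes at most 50 mm and 8.59 degrees, less where a joint would pass 70% of its speed; a pose out of reach is approached as far as the arm can. A call is refused whole if a number of a shift passes 1 or a number of a turn 1, either way. A call with a gripper value outside its range is refused whole. The fingers move at their own pace and stop on an object; FORCE is the grip in N (left out, the last holds). Time passes only in rows, so rows that do not move let the fingers close, or fill a call up. It gives the time, the measured TCP pose, the force, the opening and the grip force at its end, in the units of the state.
- sense(): the state, without advancing time (a new reading comes with each control period).
- capture(name): name is "scene" or "top" or "wrist"; returns the picture (400x640x3 uint8, blue, green, red); there is no depth.
- camera_model(name): a dict with "fx", "fy", "cx", "cy" (pixels), "k1" (the pictures are not rectified: a ray, as slopes to the right and down, at radius r is drawn at 1 + k1 r^2 times it, then the intrinsics apply), "world_from_camera" (4x4, takes a point from camera to world coordinates); the wrist camera has in their place "T_tool_cam" (4x4, takes a point from camera to tool coordinates, whose origin is the TCP and whose axes are the flange's). Camera axes: x right, y up, looking along -z (the intrinsics and any distortion apply to the point x, -y, -z); pixel columns grow to the right and rows downward; lengths in mm; the calibration is good to about 2 mm. A picture is of the moment at which its call begins: read the wrist's pose just before it. camera_model takes no time and is no camera call.
- finish_job(): hands the job in; it is judged then, once.
The state is a dict: "time_s": time; "joints": joint angles; "dq": joint speeds; "tau": joint torques, N m; "eef_pos": TCP position; "ee_rot": TCP orientation; "force": force on the tool from outside, world axes, zero at the start; "wrist_torque": the same for the moment, N m; "grip_width": opening from 0.0 (shut) to 1.0 (fully open); "grip_force": force on a finger pad.
Only numpy, scipy, OpenCV 4.12 (cv2) and the standard library are available. Lean on these libraries where they do the work, as an engineer would, in place of code of your own. Each camera call takes 0.05 s, during which the arm holds its last target. There are 200 camera calls.

## Working session

There is one attempt and no reset: what is moved stays moved. The work goes in short steps, Python scripts to look and compute and a shell command to move; the robot and the scene stay as the last step left them, time stands still between calls to the robot, and variables do not carry over. Pictures are saved under pics/ and viewed, at most 10 in all, crops included, and the job is handed in when it is done.

```bash
mkdir -p pics
python3 - <<'E'
from rig import *
import cv2,json
s=sense();print({k:s[k] for k in("time_s","eef_pos","ee_rot","grip_width")})
for n in("scene","top"):
    cv2.imwrite(f"pics/{n}0.png",capture(n)); print(n,camera_model(n))
print(camera_model("wrist"))
E
```

```text
{'time_s': 0.0, 'eef_pos': array([183.25485981, 491.70963481, 230.74124452]), 'ee_rot': array([-2.46765943e-04,  1.77470829e-01,  9.84125858e-01, -5.82504366e-04]), 'grip_width': 1.004940084705235}
scene {'fx': 426.30679583858824, 'fy': 426.30679583858824, 'cx': 311.6521273549352, 'cy': 196.50406959770228, 'k1': -0.0836127435831789, 'world_from_camera': array([[ 6.34706207e-01,  5.49137565e-01, -5.43687378e-01,
        -4.98526772e+01],
       [-7.72570334e-01,  4.66250349e-01, -4.30982240e-01,
        -5.38236401e+02],
       [ 1.68258919e-02,  6.93583842e-01,  7.20179383e-01,
         8.10728103e+02],
       [ 0.00000000e+00,  0.00000000e+00,  0.00000000e+00,
         1.00000000e+00]])}
top {'fx': 493.65991145976454, 'fy': 493.65991145976454, 'cx': 316.09266622816835, 'cy': 200.50533606700526, 'k1': 0.020678263673282384, 'world_from_camera': array([[ 1.83929125e-02,  9.86607142e-01, -1.62074208e-01,
         3.27539560e+02],
       [-9.99582981e-01,  1.45359500e-02, -2.49513498e-02,
        -1.18008231e+02],
       [-2.22612773e-02,  1.62465548e-01,  9.86463066e-01,
         1.11716232e+03],
       [ 0.00000000e+00,  0.00000000e+00,  0.00000000e+00,
         1.00000000e+00]])}
{'fx': 317.16329765066365, 'fy': 317.16329765066365, 'cx': 321.71929624923456, 'cy': 197.70716359271927, 'k1': -0.06261769405707224, 'T_tool_cam': array([[-1.62158726e-04,  9.57254148e-01,  2.89248113e-01,
         7.34352029e+01],
       [ 9.99999987e-01,  1.48356375e-04,  6.96425243e-05,
        -1.18854462e-01],
       [ 2.37537939e-05,  2.89248120e-01, -9.57254159e-01,
        -1.42747725e+02],
       [ 0.00000000e+00,  0.00000000e+00,  0.00000000e+00,
         1.00000000e+00]])}
```

View pics/top0.png

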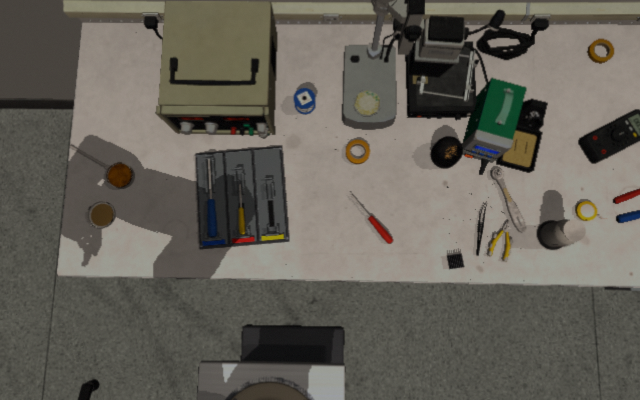

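View pics/scene0.png

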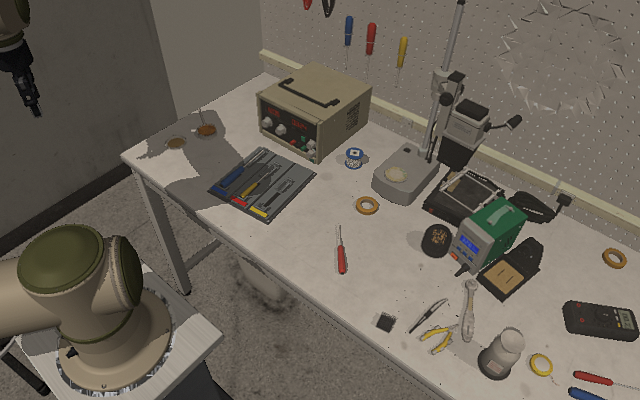

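The top view shows the rack at px (197–287, 148–247), with slots blue, red (holding the yellow driver) and yellow (empty) from left to right. Labels are at the bottom, towards the robot. The red driver lies from its tip at (351,193) to its handle end at (390,242). The scene view agrees.

```bash
cat > h.py <<'E'
from rig import *
import cv2,numpy as np
from scipy.spatial.transform import Rotation as R
def tool():
    s=sense();q=s["ee_rot"];T=np.eye(4);T[:3,:3]=R.from_quat([q[1],q[2],q[3],q[0]]).as_matrix();T[:3,3]=s["eef_pos"];return T
def cam(n):
    m=camera_model(n);return m,(tool()@m["T_tool_cam"] if n=="wrist" else m["world_from_camera"])
def cast(uv,mT,z):
    m,T=mT;uv=np.atleast_2d(np.array(uv,float))
    K=np.array([[m["fx"],0,m["cx"]],[0,m["fy"],m["cy"]],[0,0,1.]])
    p=cv2.undistortPoints(uv.reshape(-1,1,2),K,np.array([m["k1"],0,0,0,0.])).reshape(-1,2)
    # k1 model: drawn = ray*(1+k1 r^2), same as OpenCV
    d=np.c_[p[:,0],-p[:,1],-np.ones(len(p))]@T[:3,:3].T
    o=T[:3,3];return o+d*((z-o[2])/d[:,2])[:,None]
def blobs(im,col,roi=None,amin=20):
    h=cv2.cvtColor(im,cv2.COLOR_BGR2HSV);H,S,V=cv2.split(h)
    c={"red":((H<7)|(H>172))&(S>150)&(V>60),"yellow":(H>18)&(H<34)&(S>140)&(V>70),"blue":(H>100)&(H<125)&(S>130)&(V>40)}[col].astype(np.uint8)
    if roi:
        k=np.zeros_like(c);x0,y0,x1,y1=roi;k[y0:y1,x0:x1]=1;c=c*k
    n,l,st,ce=cv2.connectedComponentsWithStats(c)
    out=[]
    for i in range(1,n):
        if st[i,4]>=amin:
            ys,xs=np.where(l==i);out.append((st[i,4],cv2.minAreaRect(np.c_[xs,ys].astype(np.float32)),ce[i]))
    return sorted(out,key=lambda t:-t[0])
E
python3 - <<'E'
from h import *
im=cv2.imread("pics/top0.png");mT=cam("top");np.set_printoptions(precision=1,suppress=True)
for c,roi in(("red",(190,140,410,255)),("yellow",(190,140,300,255)),("blue",(190,140,300,255))):
    for a,r,ce in blobs(im,c,roi):
        print(c,a,np.round(ce,1),cast(ce,mT,20)[0][:2],"rect",r, [cast(p,mT,8)[0][:2] for p in cv2.boxPoints(r)])
print("red tip",cast((350,193),mT,4))
print("rack corners",cast([(197,152),(281,147),(288,241),(201,247)],mT,6))
T=tool();print(T)
E
```

```text
red 199 [380.5 229.5] [ 444.6 -234.7] rect ((380.0411682128906, 228.96473693847656), (32.756500244140625, 6.616379261016846), 49.398704528808594) [array([ 469.9, -205.4]), array([ 479.9, -216.7]), array([ 424.4, -264.3]), array([ 414.6, -253. ])]
red 95 [243.4 239.8] [416.7  70.2] rect ((243.37625122070312, 239.76239013671875), (4.3781633377075195, 21.09478759765625), 84.2894058227539) [array([419.8,  96.7]), array([425.3,  49.4]), array([415.5,  48. ]), array([410. ,  95.2])]
yellow 108 [272.3 237.2] [423.5   5.9] rect ((272.13421630859375, 237.275390625), (4.867842674255371, 22.29785919189453), 83.9909896850586) [array([426.8,  33.3]), array([432.8, -16.6]), array([421.9, -18.1]), array([415.9,  31.8])]
yellow 104 [241.6 221.5] [457.7  76.1] rect ((241.66856384277344, 220.03961181640625), (26.11326789855957, 4.375993728637695), 87.27368927001953) [array([491.9,  85.8]), array([492.6,  75.9]), array([433. ,  70.5]), array([432.4,  80.4])]
blue 263 [211.5 217.5] [465.5 144.4] rect ((212.0, 217.0), (36.0, 8.0), 90.0) [array([509.6, 157.4]), array([509.9, 139.1]), array([427.5, 134.8]), array([427.2, 153. ])]
blue 98 [213.  242.3] [410.  137.9] rect ((213.06932067871094, 242.1930694580078), (4.5771708488464355, 22.189329147338867), 84.2894058227539) [array([413.4, 166.2]), array([419.1, 116.5]), array([408.9, 115. ]), array([403.1, 164.6])]
red tip [[ 529.  -167.1    4. ]]
rack corners [[620.5 189.6   6. ]
 [635.   -5.9   6. ]
 [416.7 -28.3   6. ]
 [400.  167.8   6. ]]
[[ -0.9   0.3  -0.  183.3]
 [  0.3   0.9  -0.  491.7]
 [  0.   -0.   -1.  230.8]
 [  0.    0.    0.    1. ]]
```

```bash
python3 -m crank '[[[0,0,0.6,0,0,-0.82,50],[0,0,0.6,0,0,-0.82,50],[0,0,0.6,0,0,-0.82,50],[0,0,0.6,0,0,-0.82,50],[-0.5,-1,0,0,0,0,50],[-0.5,-1,0,0,0,0,50],[-0.5,-1,0,0,0,0,50],[-0.5,-1,0,0,0,0,50]]]' 40
python3 -m crank '[[[-0.5,-1,0,0,0,0,50],[-0.5,-1,0,0,0,0,50],[-0.5,-1,0,0,0,0,50],[-0.5,-1,0,0,0,0,50],[-0.5,-1,0,0,0,0,50],[-0.5,-1,0,0,0,0,50],[-0.5,-1,0,0,0,0,50],[-0.5,-1,0,0,0,0,50]]]'
python3 -m crank '[[[-0.5,-1,0,0,0,0,50],[-0.5,-1,0,0,0,0,50],[-0.5,-1,0,0,0,0,50],[-0.5,-1,0,0,0,0,50],[-0.5,-1,0,0,0,0,50],[-0.5,-1,0,0,0,0,50],[-0.5,-0.9,0,0,0,0,50],[0,0,0,0,0,0,50]]]'
python3 - <<'E'
from h import *
np.set_printoptions(precision=3,suppress=True)
print(tool()); cv2.imwrite("pics/w1.png",capture("wrist"))
E
```

```text
time_s: 0.9
eef_pos: [243.5, 396.4, 171.0]
ee_rot: [-0.0, -0.051, 0.999, -0.0]
force: [0.5, 1.1, -0.9]
grip_width: 0.587
grip_force: 0.0
time_s: 1.7
eef_pos: [363.2, 207.5, 171.1]
ee_rot: [-0.0, -0.051, 0.999, -0.0]
force: [-0.5, -0.0, -0.4]
grip_width: 0.585
grip_force: 0.0
time_s: 2.5
eef_pos: [468.5, 43.8, 171.0]
ee_rot: [-0.0, -0.049, 0.999, -0.0]
force: [0.4, -0.3, -0.1]
grip_width: 0.587
grip_force: 0.0
[[ -0.995  -0.098  -0.    468.468]
 [ -0.098   0.995  -0.     43.839]
 [  0.     -0.     -1.    170.956]
 [  0.      0.      0.      1.   ]]
```

View pics/w1.png

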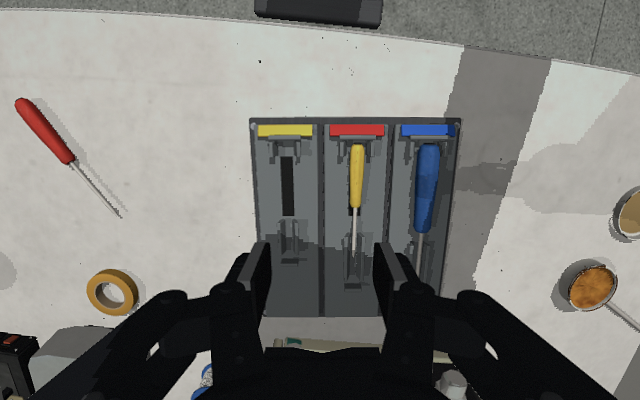

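The wrist view shows the yellow driver from its handle end at (358,143) to its tip near (353,258). Yellow slot label is at (285,130) with handle cheeks around (287,150) and shaft cheeks around (290,240). The red driver's end is at (22,102) and its tip at (122,217).

Run:
```python
from h import *
np.set_printoptions(precision=2,suppress=True)
im=cv2.imread("pics/w1.png");mT=cam("wrist")
ri=np.linalg.inv(tool())
for c,roi in(("red",(0,80,400,220)),("yellow",(240,110,400,260)),("blue",(380,110,470,260))):
    for a,r,ce in blobs(im,c,roi,60):
        b=cv2.boxPoints(r);b=b[np.argsort(b[:,1])];ends=[(b[0]+b[1])/2,(b[2]+b[3])/2]
        print(c,a,np.round(ce,1),"rect",np.round(r[1],1),"ends px",np.round(ends,1).tolist(),"world z14,21:",cast(ce,mT,15)[0],cast(ends,mT,21)[:,:2].tolist(),"z8.5",cast(ends,mT,8.5)[:,:2].tolist())
print(cast([(358,143),(353,258)],mT,21),cast([(22,102),(122,217)],mT,8))
cr=im[110:275,240:400];cv2.imwrite("pics/w1c.png",cv2.resize(cr,None,fx=3.6,fy=3.6,interpolation=cv2.INTER_CUBIC))
```

```text
red 1241 [ 43.1 129.2] rect [81.3 17.4] ends px [[18.0, 99.0], [70.0, 161.5]] world z14,21: [ 441.47 -231.06   15.  ] [[413.7243710556855, -248.880897762376], [469.83822685805455, -200.9554288540336]] z8.5 [[414.54304434220825, -261.1144201711335], [473.0534555356, -211.1421120421163]]
red 567 [356.1 129.6] rect [11. 53.] ends px [[356.5, 124.0], [356.5, 135.0]] world z14,21: [415.26  71.71  15.  ] [[409.8952625616182, 70.7548463445187], [419.6745810799372, 72.01168399924146]] z8.5 [[410.55039922295185, 72.17258269796157], [420.7473806906527, 73.48309837951027]]
yellow 786 [356. 174.] rect [63. 13.] ends px [[356.5, 144.0], [356.5, 207.0]] world z14,21: [457.07  77.04  15.  ] [[427.8016055581427, 73.05989428259983], [488.32235480601935, 80.96336629472687]] z8.5 [[429.22150062412, 74.57607646521598], [492.3270183895899, 82.81709627525537]]
yellow 554 [284.6 129.8] rect [11. 53.] ends px [[284.5, 125.0], [284.5, 136.0]] world z14,21: [422.09   5.77  15.  ] [[417.21840422100706, 6.0266740838678], [427.07140014600645, 6.70154276823202]] z8.5 [[418.1863034678391, 4.679947935773541], [428.46010901577625, 5.383639451159063]]
blue 1752 [425.4 185.7] rect [22.5 88.2] ends px [[429.20001220703125, 144.39999389648438], [421.29998779296875, 232.1999969482422]] world z14,21: [461.8  146.37  15.  ] [[421.1490215325651, 140.25860674902685], [508.37625781318377, 149.34424285194046]] z8.5 [[422.28479272427353, 144.64476523835765], [513.2373995103264, 154.11843794777354]]
blue 554 [427.5 129.7] rect [11. 53.] ends px [[427.5, 125.0], [427.5, 136.0]] world z14,21: [408.35 138.16  15.  ] [[403.94824784793485, 135.3454781843264], [413.7424995066825, 137.19501576081927]] z8.5 [[404.3493946529527, 139.52180285311226], [414.56194703757586, 141.45033195828307]]
[[426.75  74.32  21.  ]
 [543.35  84.66  21.  ]] [[ 417.24 -257.45    8.  ]
 [ 528.1  -160.55    8.  ]]
```

View pics/w1c.png

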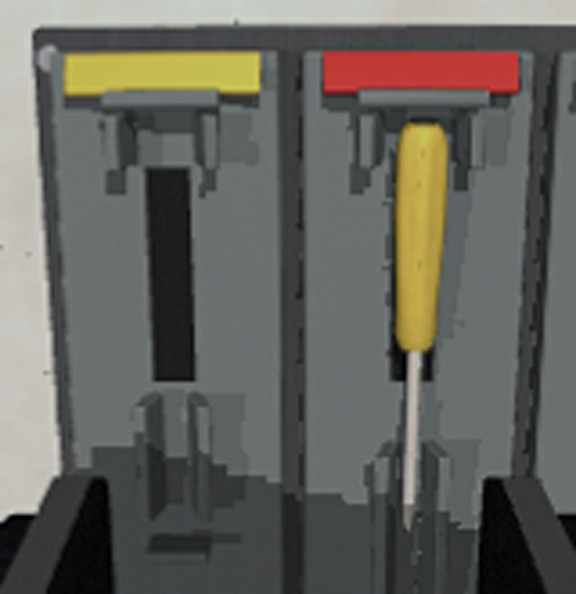

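Run:
```python
from h import *
np.set_printoptions(precision=2,suppress=True)
mT=cam("wrist");u=np.array([-.9947,-.1032]);v=np.array([-.1032,.9947]);L=np.array([422.1,5.8])
def f(n,p,z):
    w=cast((240+p[0]/3.6,110+p[1]/3.6),mT,z)[0][:2];d=w-L;print(n,z,w,"along,lat",d@u,d@v)
f("upper stop inner top",(160,105),26);f("upper stop back top",(160,90),26)
f("lower stop",(180,535),14);f("lower stop",(180,558),26);f("lower stop",(180,535),26)
f("groove t",(168,170),14);f("groove b",(174,380),14)
f("shaft cheeks near",(177,400),20);f("shaft cheeks far",(178,515),14)
f("handle end",(424,124),21);f("handle-shaft",(415,352),21);f("tip",(408,528),20);f("tip",(408,528),16);
```

```text
upper stop inner top 26 [429.34   7.37] along,lat -7.363535173890333 0.8155044468095124
upper stop back top 26 [425.63   7.12] along,lat -3.6507535253109724 0.9468333494905962
lower stop 14 [554.17  20.01] along,lat -132.83246141332418 0.504770224687991
lower stop 26 [554.99  21.2 ] along,lat -133.77689637707456 1.606825757254446
lower stop 26 [547.77  20.71] along,lat -126.54762169810736 1.8633771065239948
groove t 14 [447.62   9.37] along,lat -25.753346530289452 0.9192857393362776
groove b 14 [506.32  15.03] along,lat -84.72987251177366 0.4918241422829519
shaft cheeks near 20 [509.84  16.7 ] along,lat -88.39886754086065 1.7903638195984615
shaft cheeks far 14 [547.78  18.99] along,lat -126.3708262774448 0.15164006271993116
handle end 21 [428.09  74.28] along,lat -13.02247406536235 67.50215555605743
handle-shaft 21 [489.23  79.88] along,lat -74.42090229013138 66.76095466437135
tip 20 [542.32  84.96] along,lat -127.74855836038911 66.33697286291631
tip 16 [544.33  85.61] along,lat -129.81706138888256 66.77150458217514
```

```bash
python3 -m crank '[[[0.05,0.7,0.8,0,0,-0.04,50],[0,0.67,1,0,0,0,50],[0,0,1,0,0,0,50],[0,0,1,0,0,0,50],[0,0,1,0,0,0,50],[0,0,0.7,0,0,0,50],[0,0,0.4,0,0,0,50],[0,0,0,0,0,0,50]]]'
```

```text
time_s: 3.35
eef_pos: [461.7, 80.3, 23.1]
ee_rot: [-0.001, -0.054, 0.999, 0.0]
force: [-0.1, -0.4, 0.5]
grip_width: 0.584
grip_force: 0.0
```

```bash
python3 -m crank '[[[-0.08,-0.11,0,0,0,0,50],[0,0,0.28,0,0,0,50],[0,0,0,0,0,0,50],[0,0,0,0,0,0,10],[0,0,0,0,0,0,10],[0,0,0,0,0,0,10],[0,0,0,0,0,0,10],[0,0,0,0,0,0,10]]]' 30
```

```text
time_s: 4.15
eef_pos: [465.0, 77.2, 17.1]
ee_rot: [0.0, -0.053, 0.999, -0.0]
force: [-1.4, 0.4, 3.7]
grip_width: 0.149
grip_force: 30.8
```

```bash
python3 - <<'E'
from h import *
print(np.mean([sense()["eef_pos"] for _ in range(20)],0))
E
python3 -m crank '[[[0,0,-0.3,0,0,0,10],[0,0,-0.6,0,0,0,10],[0,0,-0.9,0,0,0,10],[0,0,-0.6,0,0,0,10],[0,0,0,0,0,0,10],[0,0,0,0,0,0,10],[0,0,0,0,0,0,10],[0,0,0,0,0,0,10]]]'
python3 - <<'E'
from h import *
np.set_printoptions(precision=3,suppress=True)
print(tool());im=capture("wrist");print(tool()[:3,3])
cv2.imwrite("pics/w2.png",im)
E
```

```text
[465.03713608  77.24363823  17.05431975]
time_s: 4.95
eef_pos: [464.5, 77.3, 76.0]
ee_rot: [-0.001, -0.053, 0.999, 0.0]
force: [-0.2, -0.2, -1.1]
grip_width: 0.143
grip_force: 30.5
[[ -0.994  -0.107  -0.002 464.467]
 [ -0.107   0.994   0.     77.29 ]
 [  0.001   0.     -1.     76.043]
 [  0.      0.      0.      1.   ]]
[464.518  77.268  76.139]
```

View pics/w2.png

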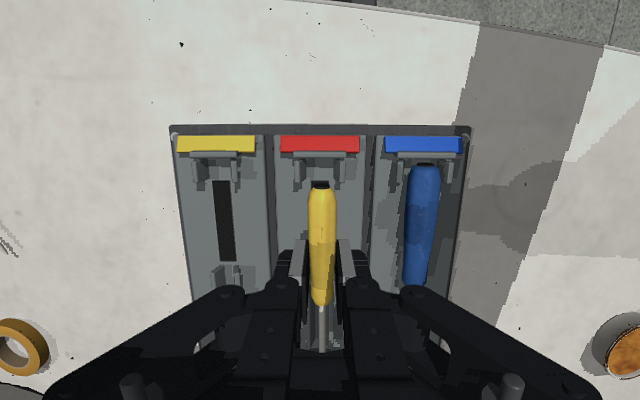

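The wrist view shows the yellow driver held, with its handle end at (320,185) and tip near (322,350). The yellow label is at (216,144). Next I'll check tilt and refine the target.

Run:
```python
from h import *
np.set_printoptions(precision=2,suppress=True)
im=cv2.imread("pics/w2.png");mT=cam("wrist");T=tool();t=T[:3,3]
u=np.array([-.9947,-.1032]);v=np.array([-.1032,.9947])
for c,roi in(("red",(250,120,400,170)),("yellow",(150,120,270,170)),("blue",(380,120,470,157))):
    a,r,ce=blobs(im,c,roi,60)[0];w=cast(ce,mT,15)[0][:2];print(c,ce,w,"rel tcp along,lat",(w-t[:2])@u,(w-t[:2])@v)
a,r,ce=blobs(im,"yellow",(300,175,345,312),100)[0];print(r)
e=cast([(320,186),(322,305),(322,350)],mT,80)[:,:2];print([( (p-t[:2])@u,(p-t[:2])@v) for p in e])
def g(n,p,z):
    w=cast(p,mT,z)[0][:2]-t[:2];print(n,w@u,w@v)
g("groove",(221,182),14);g("grooveb",(228,260),14);g("stop",(216,155),26)
```

```text
red [319.64 142.99] [416.42  70.56] rel tcp along,lat 48.534936142226755 -1.7097186618533078
yellow [215.76 143.17] [423.4    4.01] rel tcp along,lat 48.45798848975112 -68.62429288777683
blue [423.06 143.79] [409.62 136.82] rel tcp along,lat 48.45880526370414 64.89727201220887
((321.5, 246.0), (118.0, 27.0), 90.0)
[(np.float64(37.06304968471125), np.float64(-1.1315886240790627)), (np.float64(-26.00792472117052), np.float64(-0.00847867347992666)), (np.float64(-55.02387038720292), np.float64(0.09248698249526634))]
groove 22.45517123438845 -67.70628121884073
grooveb -35.57807046599196 -67.90579454590646
stop 42.54203826313733 -65.43293986941865
```

```bash
python3 -m crank '[[[0,-0.9,0,0,0,0,10],[0,-0.9,0,0,0,0,10],[0,-0.88,0,0,0,0,10],[0,0,0.8,0,0,0,10],[0,0,0.7,0,0,0,10],[0,0,0,0,0,0,10],[0,0,0,0,0,0,10],[0,0,0,0,0,0,10]]]'
python3 - <<'E'
from h import *
np.set_printoptions(precision=3,suppress=True)
print(tool());im=capture("wrist")
cv2.imwrite("pics/w3.png",im);cv2.imwrite("pics/w3c.png",cv2.resize(im[100:350,200:450],None,fx=2.4,fy=2.4))
E
```

```text
time_s: 5.8
eef_pos: [472.5, 10.7, 40.0]
ee_rot: [0.001, -0.053, 0.999, -0.0]
force: [0.9, 0.2, -0.3]
grip_width: 0.148
grip_force: 30.5
[[ -0.994  -0.107   0.001 472.472]
 [ -0.107   0.994  -0.     10.658]
 [ -0.001  -0.     -1.     40.019]
 [  0.      0.      0.      1.   ]]
```

View pics/w3c.png

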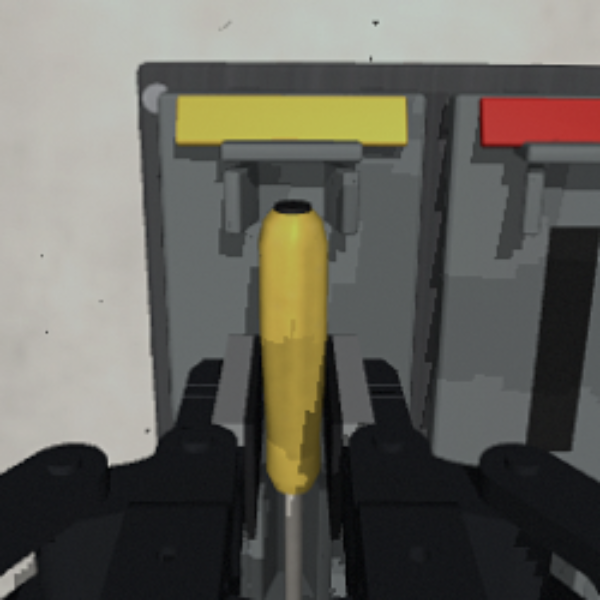

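The crop shows the driver end at x≈292, midway between the cheeks (235 and 350) and clear of the stop, so it is centred. Lowering and releasing.

```bash
python3 -m crank '[[[0,0,0.4,0,0,0,10],[0,0,0.3,0,0,0,10],[0,0,0.1,0,0,0,10],[0,0,0.06,0,0,0,10],[0,0,0,0,0,0,10],[0,0,0,0,0,0,10],[0,0,0,0,0,0,10],[0,0,0,0,0,0,10]]]'
```

```text
time_s: 6.65
eef_pos: [472.1, 10.6, 18.0]
ee_rot: [0.0, -0.053, 0.999, -0.0]
force: [-0.2, 0.3, -0.8]
grip_width: 0.145
grip_force: 30.5
```

```bash
python3 -m crank '[[[0,0,0.04,0,0,0,10],[0,0,0,0,0,0,10],[0,0,0,0,0,0,10],[0,0,0,0,0,0,10],[0,0,0,0,0,0,10],[0,0,0,0,0,0,10],[0,0,0,0,0,0,10],[0,0,0,0,0,0,10]]]'
```

```text
time_s: 7.45
eef_pos: [472.2, 10.6, 17.0]
ee_rot: [0.0, -0.053, 0.999, -0.0]
force: [-0.4, 1.3, 5.7]
grip_width: 0.151
grip_force: 31.0
```

```bash
python3 -m crank '[[[0,0,0,0,0,0,20],[0,0,0,0,0,0,20],[0,0,0,0,0,0,35],[0,0,0,0,0,0,45],[0,0,0,0,0,0,45],[0,0,-0.4,0,0,0,45],[0,0,-1,0,0,0,45],[0,0,-1,0,0,0,45]]]'
python3 -m crank '[[[0,0,-1,0,0,0,45],[0.2,-1,-0.4,0,0,0,45],[0.2,-1,0,0,0,0,45],[0.2,-1,0,0,0,0,45],[0.2,-1,0,0,0,0,45],[0.2,-1,0,0,0,0,45],[0.2,-1,0,0,0,0,45],[0.2,-1,0,0,0,0,45]]]'
python3 -m crank '[[[0.2,-1,0,0,0,0,45],[0.2,-0.8,0,0,0,0,45],[0.2,-0.8,0,0,0,-0.87,45],[0,0,0,0,0,-0.87,45],[0,0,0,0,0,-0.87,45],[0,0,0,0,0,-0.87,45],[0,0,0,0,0,-0.87,45],[0,0,0,0,0,0,45]]]'
python3 - <<'E'
from h import *
np.set_printoptions(precision=3,suppress=True)
T=tool();print(T);mT=cam("wrist");im=capture("wrist")
a=im[40:400];cv2.imwrite("pics/w4.png",im)
b=capture("top");cv2.imwrite("pics/top1.png",b)
cv2.imwrite("pics/c4.png",np.hstack([cv2.resize(im,(480,300)),cv2.resize(b[140:255,190:300],(287,300))]))
for a,r,ce in blobs(im,"red",(100,50,560,400),200)[:2]:
    bx=cv2.boxPoints(r);bx=bx[np.argsort(bx[:,1])];e=[(bx[0]+bx[1])/2,(bx[2]+bx[3])/2]
    print(a,np.round(r[1],1),r[2],e);w=cast(e,mT,8.5)
    print(w,[T[:3,:3].T@(p-T[:3,3]) for p in w])
E
```

```text
time_s: 8.25
eef_pos: [471.8, 10.7, 78.0]
ee_rot: [-0.0, -0.053, 0.999, 0.0]
force: [-0.1, -0.5, 0.2]
grip_width: 0.528
grip_force: 0.0
time_s: 9.05
eef_pos: [455.7, -168.2, 112.6]
ee_rot: [0.0, -0.053, 0.999, -0.0]
force: [-0.0, -0.5, -0.4]
grip_width: 0.529
grip_force: 0.0
time_s: 9.85
eef_pos: [462.0, -213.3, 111.1]
ee_rot: [-0.014, -0.336, 0.942, -0.01]
force: [0.8, -0.2, 0.2]
grip_width: 0.522
grip_force: 0.0
[[  -0.774   -0.633   -0.02   462.034]
 [  -0.632    0.774   -0.029 -213.276]
 [   0.034   -0.01    -0.999  111.095]
 [   0.       0.       0.       1.   ]]
1694 [95. 19.] 90.0 [array([313.5, 119. ], dtype=float32), array([313.5, 214. ], dtype=float32)]
[[ 416.527 -260.286    8.5  ]
 [ 475.528 -212.673    8.5  ]] [array([ 61.471,  -6.548, 104.809]), array([-14.301,  -7.041, 102.245])]
```

View pics/c4.png

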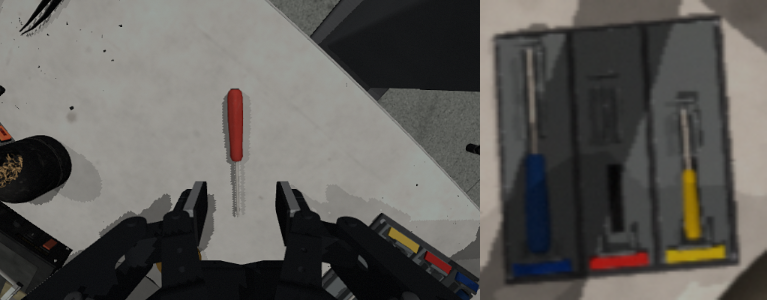

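The wrist view shows the red driver upright in the picture (handle end at full-res (313,119), shaft to about (317,287)). The top crop shows the yellow driver lying in the yellow slot with its handle at the label.

```bash
python3 -m crank '[[[0,0,0,0,0,0,45],[0,0,0,0,0,0,45],[0,0,0,0,0,0,45],[0,0,0,0,0,0,45],[0,0,0,0,0,0,45],[0,0,0,0,0,0,45],[0,0,0,0,0,0,45],[0,0,0,0,0,0,45]]]'
cat > m.py <<'E'
from h import *
np.set_printoptions(precision=3,suppress=True)
T=tool();print(T);mT=cam("wrist");im=capture("wrist")
for a,r,ce in blobs(im,"red",(100,50,560,400),200)[:1]:
    bx=cv2.boxPoints(r);bx=bx[np.argsort(bx[:,1])];e=[(bx[0]+bx[1])/2,(bx[2]+bx[3])/2]
    print(a,np.round(r[1],1),r[2],e);w=cast(e,mT,8.5)
    print(w,[T[:3,:3].T@(p-T[:3,3]) for p in w])
E
python3 m.py
```

```text
time_s: 10.75
eef_pos: [461.2, -214.8, 110.5]
ee_rot: [-0.014, -0.334, 0.942, -0.01]
force: [-0.1, -0.1, -1.0]
grip_width: 0.522
grip_force: 0.0
[[  -0.776   -0.63    -0.02   461.22 ]
 [  -0.63     0.776   -0.029 -214.809]
 [   0.034   -0.01    -0.999  110.488]
 [   0.       0.       0.       1.   ]]
1693 [95.3 19.6] 87.87889862060547 [array([312.866, 120.894], dtype=float32), array([316.392, 216.097], dtype=float32)]
[[ 416.906 -261.082    8.5  ]
 [ 474.449 -211.353    8.5  ]] [array([ 60.093,  -7.022, 104.144]), array([-15.88 ,  -4.667, 101.56 ])]
```

```bash
python3 -c "
from rig import *
print(sense()['joints'])"
```

```text
[-0.64844611  0.41267224  1.6978255  -0.04084262  1.03010775 -2.87980122]
```

Joint 6 sits at its limit, so I'll back the yaw off slightly and let the pads align the handle.

```bash
python3 -m crank '[[[0,0,0,0,0,0.6,45],[0,0,0,0,0,0,45],[0,0,0,0,0,0,45],[0,0,0,0,0,0,45],[0,0,0,0,0,0,45],[0,0,0,0,0,0,45],[0,0,0,0,0,0,45],[0,0,0,0,0,0,45]]]'
python3 m.py
```

```text
time_s: 11.6
eef_pos: [461.2, -214.8, 110.5]
ee_rot: [-0.014, -0.294, 0.955, -0.011]
force: [0.5, -1.0, -1.0]
grip_width: 0.525
grip_force: 0.0
[[  -0.826   -0.563   -0.02   461.241]
 [  -0.562    0.826   -0.029 -214.808]
 [   0.033   -0.012   -0.999  110.51 ]
 [   0.       0.       0.       1.   ]]
1695 [95.7 19.8] 83.41805267333984 [array([306.564, 122.05 ], dtype=float32), array([317.539, 217.169], dtype=float32)]
[[ 416.896 -260.875    8.5  ]
 [ 475.223 -211.335    8.5  ]] [array([ 59.211, -11.825, 104.158]), array([-16.842,  -3.729, 101.568])]
```

```bash
python3 -m crank '[[[0,0,0,-0.086,-0.236,-0.15,45],[0.87,-0.36,0,0,0,0,45],[0,0,0.8,0,0,0,45],[0,0,0.8,0,0,0,45],[0,0,0.8,0,0,0,45],[0,0,0.4,0,0,0,45],[0,0,0,0,0,0,45],[0,0,0,0,0,0,45]]]'
python3 m.py
```

```text
time_s: 12.45
eef_pos: [451.7, -231.8, 41.1]
ee_rot: [-0.003, -0.301, 0.953, -0.002]
force: [0.5, 0.2, -0.4]
grip_width: 0.527
grip_force: 0.0
[[  -0.818   -0.575   -0.004  451.672]
 [  -0.575    0.818   -0.006 -231.845]
 [   0.006   -0.003   -1.      41.075]
 [   0.       0.       0.       1.   ]]
2552 [115.9  27. ] 84.2894058227539 [array([315.723, 156.728], dtype=float32), array([327.257, 272.074], dtype=float32)]
[[ 417.27  -260.55     8.5  ]
 [ 472.393 -213.546    8.5  ]] [array([44.441, -3.628, 32.871]), array([-27.683,   3.154,  32.39 ])]
```

```bash
python3 -m crank '[[[0,0,0.7,0,0,0,45],[0,0,0.5,0,0,0,45],[0,0,0.25,0,0,0,45],[0,0,0,0,0,0,45],[0,0,0,0,0,0,12],[0,0,0,0,0,0,12],[0,0,0,0,0,0,12],[0,0,0,0,0,0,12]]]' 35
python3 -m crank '[[[0,0,0,0,0,0,12],[0,0,-0.3,0,0,0,12],[0,0,-0.7,0,0,0,12],[0,0,-1,0,0,0,12],[0,0,-1,0,0,0,12],[0,0,-1,0,0,0,12],[0,0,-0.6,0,0,0,12],[0,0,0,0,0,0,12]]]'
python3 m.py
```

```text
time_s: 13.3
eef_pos: [451.5, -232.1, 4.8]
ee_rot: [-0.003, -0.301, 0.953, -0.002]
force: [-1.2, 1.0, 6.3]
grip_width: 0.179
grip_force: 34.5
time_s: 14.1
eef_pos: [452.4, -231.8, 121.3]
ee_rot: [-0.002, -0.301, 0.953, -0.004]
force: [0.2, 0.7, -1.0]
grip_width: 0.177
grip_force: 34.2
[[  -0.818   -0.575   -0.001  452.441]
 [  -0.575    0.818   -0.008 -231.769]
 [   0.006   -0.006   -1.     121.283]
 [   0.       0.       0.       1.   ]]
3993 [147.  33.] 90.0 [array([321.5, 170. ], dtype=float32), array([321.5, 317. ], dtype=float32)]
[[ 436.084 -244.652    8.5  ]
 [ 552.926 -162.644    8.5  ]] [array([ 20.162,  -0.476, 112.902]), array([-122.584,   -0.529,  112.109])]
```

```bash
python3 -m crank '[[[0,0,0,-0.04,-0.04,0.91,12],[0,0,0,0,0,0.91,12],[0,0,0,0,0,0.91,12],[0,0,0,0,0,0.91,12],[0,0,0,0,0,0,12],[-0.16,0.94,0,0,0,0,12],[-0.16,0.94,0,0,0,0,12],[-0.16,0.94,0,0,0,0,12]]]'
python3 -m crank '[[[-0.16,0.94,0,0,0,0,12],[-0.16,0.94,0,0,0,0,12],[-0.16,0.94,0,0,0,0,12],[-0.16,0.94,0,0,0,0,12],[-0.16,0.94,0,0,0,0,12],[-0.16,0.94,0,0,0,0,12],[-0.16,0.94,0,0,0,0,12],[-0.16,0.94,0,0,0,0,12]]]'
python3 -m crank '[[[-0.16,0.94,0,0,0,0,12],[-0.16,0.94,0,0,0,0,12],[0,0,0.6,0,0,0,12],[0,0,0.8,0,0,0,12],[0,0,0.6,0,0,0,12],[0,0,0,0,0,0,12],[0,0,0,0,0,0,12],[0,0,0,0,0,0,12]]]'
cat > p.py <<'E'
from h import *
import sys
np.set_printoptions(precision=3,suppress=True)
T=tool();print(T);t=T[:3,3];mT=cam("wrist");im=capture("wrist");n=sys.argv[1]
cv2.imwrite(f"pics/{n}.png",cv2.resize(im[100:350,180:460],None,fx=2.4,fy=2.4))
u=np.array([-.9947,-.1032]);v=np.array([-.1032,.9947])
for c,z in(("red",None),("yellow",15),("blue",15)):
    for a,r,ce in blobs(im,c,(100,80,540,340),100)[:3]:
        b=cv2.boxPoints(r);b=b[np.argsort(b[:,1])];e=(b[0]+b[1])/2
        w=cast(ce,mT,15)[0][:2]-t[:2];k=cast(e,mT,t[2]+3.7)[0][:2]-t[:2]
        print(c,a,r,"as label",w@u,w@v,"as held end",k@u,k@v)
E
python3 p.py w5
```

```text
time_s: 14.95
eef_pos: [455.9, -158.9, 118.5]
ee_rot: [-0.002, -0.054, 0.999, 0.002]
force: [-0.2, 0.2, -0.5]
grip_width: 0.181
grip_force: 34.3
time_s: 15.75
eef_pos: [468.2, 31.5, 119.1]
ee_rot: [-0.002, -0.054, 0.999, 0.001]
force: [0.5, 0.7, -0.4]
grip_width: 0.181
grip_force: 34.3
time_s: 16.55
eef_pos: [472.0, 78.1, 70.5]
ee_rot: [-0.001, -0.053, 0.999, 0.001]
force: [-0.1, -0.4, 0.1]
grip_width: 0.178
grip_force: 34.3
[[ -0.994  -0.105  -0.001 471.956]
 [ -0.105   0.994   0.002  78.088]
 [  0.001   0.002  -1.     70.485]
 [  0.      0.      0.      1.   ]]
red 4432 ((321.5, 243.5), (147.0, 33.0), 90.0) as label -15.785971584759771 -0.20394548422406503 as held end 44.408846316910584 -0.4092487792621606
red 1291 ((319.5, 132.5), (17.0, 81.0), 90.0) as label 56.262823200665075 -1.578930817104905 as held end 64.54862779692674 -1.2958035606508123
yellow 1774 ((216.0, 200.0), (91.87904357910156, 22.307170867919922), 83.6598129272461) as label 13.747301112810279 -69.81376362602965 as held end 51.52832484066377 -49.45741245147225
yellow 1312 ((211.0, 132.5), (17.0, 80.0), 90.0) as label 56.23826194985558 -68.54131169914588 as held end 64.72783595355702 -48.21757611125789
blue 3854 ((422.6435852050781, 218.56436157226562), (34.428287506103516, 129.55384826660156), 5.710593223571777) as label 1.8265319085474483 67.63851243380685 as held end 51.73835558868168 47.33790761855971
blue 1277 ((426.50799560546875, 132.90011596679688), (81.19277954101562, 17.251800537109375), 0.7638984322547913) as label 56.19998065498284 64.69223341522643 as held end 64.71680704288943 45.0614597296985
```

View pics/w5.png

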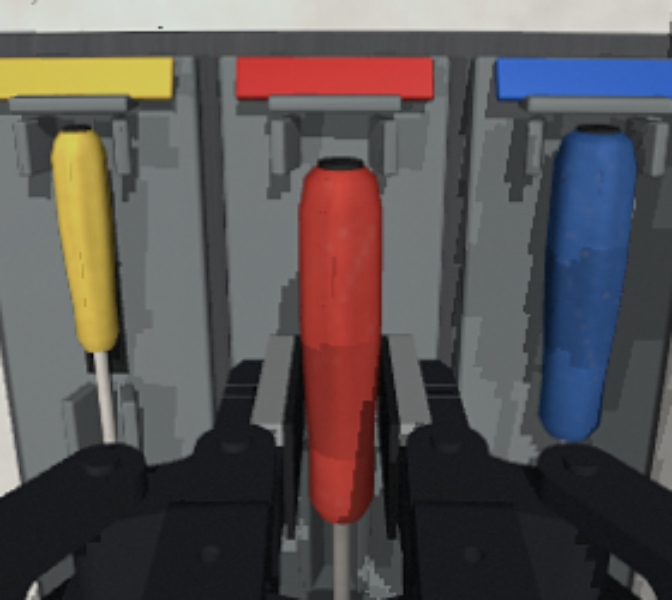

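The view shows the red handle end at crop x≈341 and the cheeks' midline at about 335, so it is 1.2 mm off to the left-hand (+y) side. The lengthwise position is right. The yellow driver lies well in its slot.

```bash
python3 -m crank '[[[0,-0.05,0.4,0,0,0,12],[0,0,0.6,0,0,0,12],[0,0,0.6,0,0,0,12],[0,0,0,0,0,0,12],[0,0,0,0,0,0,12],[0,0,0,0,0,0,12],[0,0,0,0,0,0,12],[0,0,0,0,0,0,12]]]'
python3 p.py w6
```

```text
time_s: 17.4
eef_pos: [471.8, 77.0, 30.3]
ee_rot: [-0.001, -0.052, 0.999, 0.001]
force: [-0.0, -0.1, -0.3]
grip_width: 0.184
grip_force: 34.3
[[ -0.995  -0.104  -0.002 471.8  ]
 [ -0.104   0.995   0.002  77.002]
 [  0.001   0.002  -1.     30.255]
 [  0.      0.      0.      1.   ]]
red 4462 ((320.9999694824219, 242.99996948242188), (147.99996948242188, 33.99999237060547), 90.0) as label 2.2134443647683604 -0.2563473597529714 as held end 44.859669318847914 -0.5872487657035428
red 2043 ((321.0, 140.5), (21.0, 102.0), 90.0) as label 55.808376652299145 -0.6900501479642783 as held end 62.003458636877085 -0.5858435499193391
yellow 2773 ((193.95999145507812, 222.72000122070312), (112.5714111328125, 28.567113876342773), 81.8698959350586) as label 13.375463501110552 -69.20852586126377 as held end 45.92719448761405 -61.36050730047418
yellow 1982 ((186.0086669921875, 140.74407958984375), (21.64969825744629, 100.22578430175781), 89.33380126953125) as label 55.9337736094189 -67.47200213761019 as held end 62.363648293535505 -59.51743091756742
blue 5047 ((450.1462097167969, 233.83078002929688), (43.908294677734375, 133.83348083496094), 7.125016689300537) as label 7.845205217117595 69.95217728491139 as held end 45.74114112051961 61.441535938455424
blue 2005 ((455.00286865234375, 140.73915100097656), (100.21145629882812, 21.585678100585938), 0.622755765914917) as label 55.896364348733876 65.86517689061242 as held end 62.38001511127729 57.995686318671154
```

View pics/w6.png

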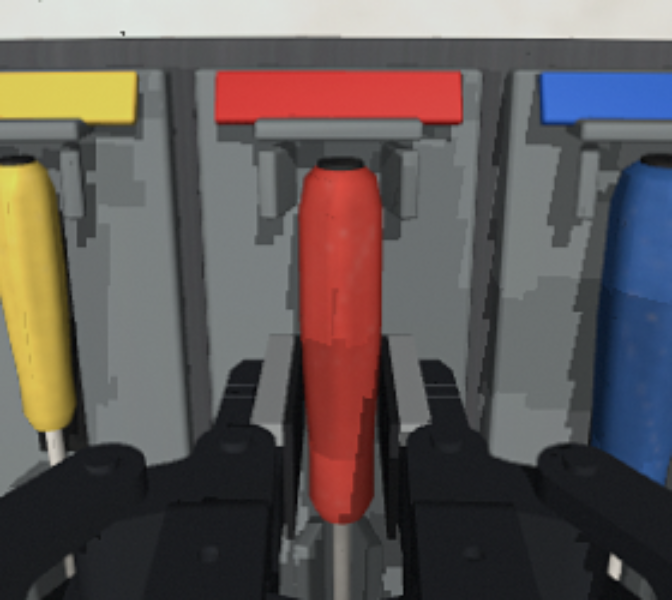

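The handle end is within 0.5 mm of the cheeks' midline (338 against 341), with a small gap to the stop. Lowering.

```bash
python3 -m crank '[[[-0.04,-0.02,0.3,0,0,0,12],[0,0,0.12,0,0,0,12],[0,0,0.04,0,0,0,12],[0,0,0,0,0,0,12],[0,0,0,0,0,0,12],[0,0,0,0,0,0,12],[0,0,0,0,0,0,12],[0,0,0,0,0,0,12]]]'
```

```text
time_s: 18.25
eef_pos: [472.5, 76.6, 18.8]
ee_rot: [-0.001, -0.052, 0.999, 0.001]
force: [-3.7, -0.1, 10.2]
grip_width: 0.18
grip_force: 35.4
```

```bash
python3 -m crank '[[[0,0,0,0,0,0,22],[0,0,0,0,0,0,22],[0,0,0,0,0,0,35],[0,0,0,0,0,0,45],[0,0,0,0,0,0,45],[0,0,-0.4,0,0,0,45],[0,0,-1,0,0,0,45],[0,0,-1,0,0,0,45]]]'
python3 -m crank '[[[0,0,-1,0,0,0,45],[0,0,-1,0,0,0,45],[-0.4,0,-1,0,0,0,45],[-0.4,0,-0.3,0,0,0,45],[0,0,0,0,0,0,45],[0,0,0,0,0,0,45],[0,0,0,0,0,0,45],[0,0,0,0,0,0,45]]]'
python3 - <<'E'
from h import *
cv2.imwrite("pics/f.png",cv2.resize(capture("wrist")[90:330,180:460],None,fx=2.4,fy=2.4))
E
```

```text
time_s: 19.05
eef_pos: [472.6, 76.5, 79.6]
ee_rot: [-0.001, -0.052, 0.999, 0.001]
force: [-0.3, 0.7, -0.1]
grip_width: 0.528
grip_force: 0.0
time_s: 19.85
eef_pos: [492.3, 78.4, 160.3]
ee_rot: [-0.002, -0.052, 0.999, 0.001]
force: [-0.8, 0.5, -0.8]
grip_width: 0.53
grip_force: 0.0
```

View pics/f.png

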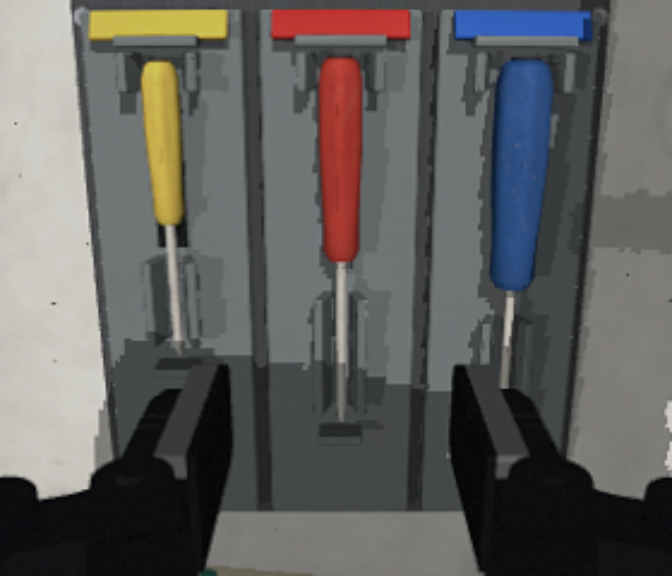

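The view shows the yellow, red and blue drivers lying in their matching slots: handle ends between the cheeks at (157,65), (340,60) and (525,62), and shafts in their cheeks, with the gripper clear.

```bash
python3 -c "
from rig import *
print(finish_job())"
```

```text
the job is handed in; nothing more can be done
None
```

The yellow and red screwdrivers now lie in their own-colour slots with handle ends at the labels, nothing else was touched, and the job was handed in at about 20 s; no verdict came back.

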